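# Fix the pastry roller's hand wheel to its shaft

## Task

The hand wheel of the pastry roller spins loose on its shaft. Turn it until its T-handled set screw squarely faces the flat on the shaft, which is hidden in the hub and can only be felt by how far the screw goes in, then tighten the screw fully down on the flat and let go. Leave the things that stand around the machine in their places.

Things in the scene. Friction and masses are not known exactly. Their poses are not given: they have to be found in the camera images.
- stand: bench pastry roller, fixed: base 120 x 245 mm, two cheeks, two steel rollers, feed tray. Origin on the table straight under the set screw's hub; its x to the machine's back, y along the level roller shaft towards the loose hand wheel, z up. Shaft axis 125 mm above the origin. Over the shaft only the set screw and its boss stand more than 42 mm from the axis
- wheel_hub (a point): on the shaft axis, in the middle of the aluminium hub (56 mm across, 60 mm long) which the set screw enters; the hand wheel, a black disc 84 mm across with a stub grip, sits 55 mm farther along +y. Hub, wheel and screw turn together about the shaft; its z points along the set screw, outward
- drive_wheel (a joint): turn of hand wheel and hub about the shaft, rad: 0 = set screw points straight up, positive = screw leans to the machine's front (-x of stand); range -0.5 to 1.2. Stiff (0.5 N m), stays where left; the screw's T grip may serve as the lever. The hidden flat, the shaft's only one, faces a direction between 0.35 and 0.87 on this scale, new each time. The shaft is braked and does not turn
- set_screw (a joint): turn of the screw itself, rad: 0 = backed out, positive = tightening, clockwise seen from outside; range -0.1 to 1.6. 7.5 mm inward per rad, grip included; stays where left. Its pad (25 x 27 mm) stops at 1.20 to 1.28 square on the flat; off the flat's direction by a it stops 0.8 x (11*tan(a) + 14.5*(1/cos(a)-1)) mm short of that, 3.2 mm short for a of 0.3 to 0.7, and near 0.3 beyond
- screw_grip (a point): on the screw's axis, in the middle of its black T grip, a bar 64 mm long, 14 mm thick, 28 mm high along the screw; 82 mm from the shaft axis at set_screw = 0, the bar reaching 12 mm farther out and 16 mm inward. z points outward along the screw, x along the bar. The grip drives the screw through a clutch that slips at 0.14 N m, so the bar turns on when the screw has stopped
- salt_shaker: salt shaker with a grey domed cap, 44 mm across, 90 mm high, behind the hand wheel; origin under its centre
- price_block: black price card in a wooden foot, 62 mm wide, 58 mm high, behind the machine, beside the shaker; origin under its centre
- pepper_mill: turned wooden pepper mill, 58 mm across, 150 mm high, at the back left; origin under its centre
- honey_jar: glass jar with a red lid, 62 mm across, 86 mm high, to the right; origin under its centre
- jam_jar: glass jar with a pale metal lid and pink filling, 62 mm across, 99 mm high, to the right; origin under its centre
- tin: low food tin, 75 mm across, 58 mm high, to the right of the machine; origin under its centre

How it is judged:
By the outcome, as a careful person would: the job done as asked, in the order asked, and still so for the second after the job is handed in, with the robot touching nothing.
It also fails if it takes over 72 s, if anything falls off the work surface, if the arm or the gripper's body presses on something with over 40 N, if the wrist force passes 120 N, or if a joint passes its speed limit or range.

## Robot

A 6-joint arm with a two-finger parallel gripper is mounted at the origin on a cart in front of the work surface, level with it; the furniture and walls round the work are solid. World frame = base frame: x ahead of the robot, y to its left, z up, the work surface at z = 0. Lengths are in m, angles in degrees, forces in N, time in s.
With the tool pointing down it reaches from about 0.35 to 1 m from the base axis. Payload 7.1 kg.
Tool frame: the origin (TCP) lies at the very end of the fingers, on their centre line; the grasp point (between the pads) lies arm.grip_depth behind it (arm.grip_depth is the distance from the TCP to the grasp point, in m); z points along the fingers, y is the line along which they close (so a half turn about z gives the same grasp; the last joint's range is limited). The gripper opens to 85 mm and grips with 20 to 120 N. Pads are 22 mm wide; open, the fingers measure 114 mm over their backs; the gripper's body (76 mm by 85 mm) begins 54 mm behind the grasp point. The pads swing forward as they close: fully open they stand 13 mm farther back than shut.
Start: joints at [67.437, 24.242, 93.386, -0, 62.372, -1.089], TCP at [0.229, 0.582, 0.231] pointing down, gripper open.
Joint ranges: [-172.04, 172.04], [-51.8, 120.97], [4.93, 147.93], [-75.15, 255.16], [6.16, 154.13], [-145.62, 145.62]. Speed limits (degrees/s): [136.94, 136.94, 172.46, 180, 180, 180].

## Interface

Orientations are given as a 3x3 rotation matrix whose columns are the frame's x, y, z axes.
In Python, from bench import arm, vision, ticket gives the robot as it stands.
- The arm moves only by the tool play_rows, never from a script. Its argument "moves" is a list of rows, each a list of 7 numbers: the shift along the tool's x, y, z in m, then the turn, a rotation vector about the tool's x, y, z in degrees, then the opening, from 0 (shut) to 1 (fully open). In form: [[tx, ty, tz, rx, ry, rz, jaw], ...]. A call has 1 to 20 rows; each row is the pose to reach, as a shift and turn from the pose commanded when the call began, along the tool's axes at that moment; what a row does not reach only later rows make up. A row lasts 1/12 s, in which the tool goes at most 41.7 mm and 7.16 degrees, less where a joint would pass 70% of its speed; a pose out of reach is approached as far as the arm can. A call with a gripper value outside its range is refused whole. The fingers move at their own pace and stop on an object; "squeeze" is the grip in N (left out, the last holds). Time passes only in rows, so rows that repeat a pose let the fingers close. It gives the time, the measured TCP pose, the force, the opening and the grip force at its end, in the units of the state.
- arm.state(): the state, without advancing time (a new reading comes with each control period).
- vision.get_image(name): name is "scene" or "top" or "wrist"; returns the picture (384x512x3 uint8, red, green, blue); there is no depth.
- vision.camera_info(name): a dict with "fovy" (degrees; the focal length in pixels is half the picture's height over the tangent of half this angle, whatever the lens; pixels are square), "cx", "cy" (the principal point, pixels), "D" ([k1, k2, p1, p2, k3] as OpenCV has them; the pictures are not rectified), "R" (3x3) and "t" (3): a world point X has camera coordinates R X + t. Camera axes: x right, y down, z forward; pixel columns grow to the right and rows downward; lengths in m; the calibration is good to about 2 mm. A picture is of the moment at which its call begins: read the wrist's pose just before it. camera_info takes no time and is no camera call; for the wrist camera it gives the pose at the moment of the call.
- ticket.hand_in(): hands the job in; it is judged then, once.
The state is a dict: "time_s": time; "joint_pos": joint angles; "qd": joint speeds; "tau": joint torques, N m; "tcp_pos": TCP position; "tcp_rot": TCP orientation; "ft_force": force on the tool from outside, world axes, zero at the start; "torque": the same for the moment, N m; "finger_gap": finger opening in m; "grasp_force": force on a finger pad.
Only numpy, scipy, OpenCV 4.12 (cv2) and the standard library are available. Lean on these libraries where they do the work, as an engineer would, in place of code of your own. Each camera call takes 0.05 s, during which the arm holds its last target. There are 200 camera calls.

## Working session

There is one attempt and no reset: what is moved stays moved. The work goes in short steps, Python scripts to look and compute and a tool call to move; the robot and the scene stay as the last step left them, time stands still between calls to the robot, and variables do not carry over. Pictures are saved under pics/ and viewed, at most 10 in all, crops included, and the job is handed in when it is done.

Besides the shell and the picture viewer there is one more tool, called after "Emit:" by a JSON object that holds its "api" and its "payload". play_rows: Moves the arm, as the interface text tells. Its arguments: {"type":"object","properties":{"moves":{"type":"array"},"squeeze":{"type":"number"}},"required":["moves"]}

```bash
mkdir -p pics; ls; python3 - <<'E'
from bench import arm, vision, ticket
import cv2,numpy as np
for n in("scene","top","wrist"):
    im=vision.get_image(n); cv2.imwrite(f"pics/{n}0.png",im[:,:,::-1])
    c=vision.camera_info(n); print(n,c)
print(arm.grip_depth, arm.state())
a=cv2.imread("pics/scene0.png");b=cv2.imread("pics/top0.png")
cv2.imwrite("pics/s_big.png",cv2.resize(a,(800,600)));cv2.imwrite("pics/t_big.png",cv2.resize(b,(800,600)))
E
```

```text
pics
scene {'fovy': 55.85244615407659, 'cx': 258.5216663974112, 'cy': 190.2421631318988, 'D': array([0.02552189, 0.        , 0.        , 0.        , 0.        ]), 'R': array([[-0.50153814, -0.86477799,  0.02487014],
       [-0.44934235,  0.23582053, -0.86167287],
       [ 0.73929084, -0.44333701, -0.50685436]]), 't': array([0.40284049, 0.37115503, 0.50587287])}
top {'fovy': 48.56311759526264, 'cx': 255.36243922214197, 'cy': 198.23042607503055, 'D': array([-0.00922057,  0.        ,  0.        ,  0.        ,  0.        ]), 'R': array([[ 0.02163278, -0.99974956,  0.00572985],
       [-0.99043677, -0.02221168, -0.13616771],
       [ 0.13626088, -0.00272937, -0.99066923]]), 't': array([0.12866504, 0.62190506, 0.91451343])}
wrist {'fovy': 67.26866254152192, 'cx': 252.9759450863987, 'cy': 195.35168950944063, 'D': array([-0.00802768,  0.        ,  0.        ,  0.        ,  0.        ]), 'R': array([[ 0.36551468,  0.93080443, -0.00146029],
       [ 0.89732614, -0.35195035,  0.26633954],
       [ 0.24739607, -0.09866137, -0.96387817]]), 't': array([-0.62341976, -0.03425916,  0.37887086])}
0.0187 {'time_s': 0.15, 'joint_pos': array([ 6.74365088e+01,  2.42768439e+01,  9.34190456e+01,  7.20904737e-05,
        6.23735033e+01, -1.08912992e+00]), 'qd': array([ 0.00842935, -0.15480362, -0.11758643,  0.0618149 , -0.01510671,
        0.08574632]), 'tau': array([ 9.40289319e-04, -5.57767761e+01, -2.82017827e+01,  1.74854495e-05,
        4.83585609e-03, -9.45969106e-06]), 'tcp_pos': array([0.22862597, 0.5812407 , 0.23071332]), 'tcp_rot': array([[-9.30581258e-01,  3.66085108e-01, -4.65749620e-04],
       [ 3.66085403e-01,  9.30580586e-01, -1.11799897e-03],
       [ 2.41347808e-05, -1.21089303e-03, -9.99999267e-01]]), 'ft_force': array([ 0.19280654, -0.20661545,  0.59818113]), 'torque': array([ 0.00365684, -0.01720435, -0.0030029 ]), 'grasp_force': 0.0, 'finger_gap': 0.08533560611209867}
```

View pics/s_big.png

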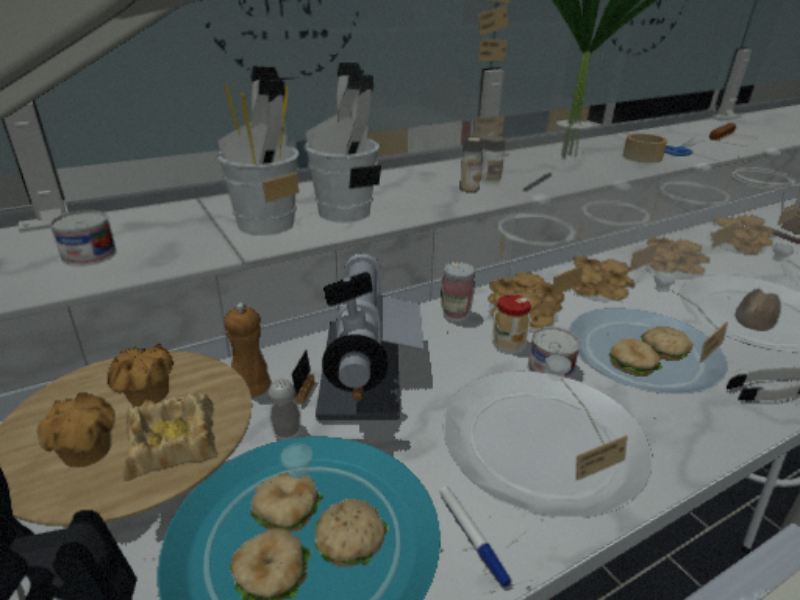

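View pics/t_big.png

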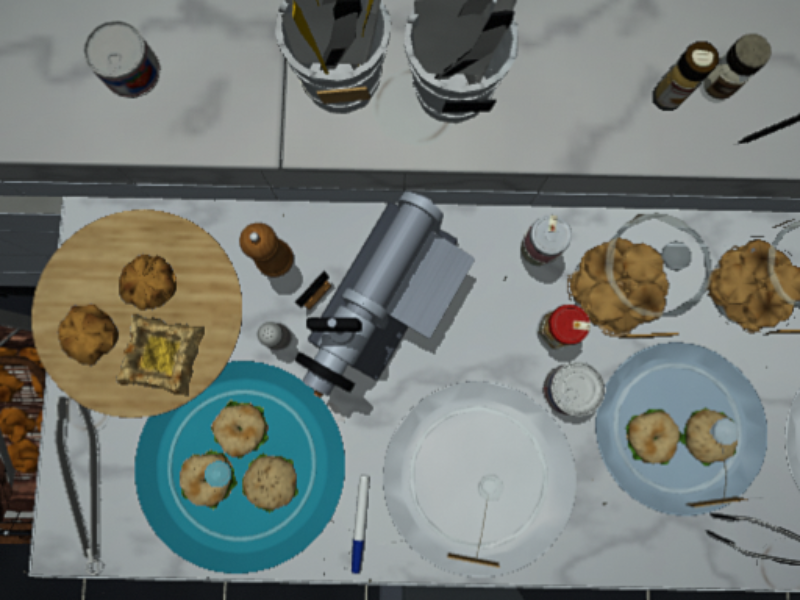

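```bash
python3 - <<'E'
import cv2,numpy as np
a=cv2.imread("pics/scene0.png")[150:280,195:295];b=cv2.imread("pics/top0.png")[115:265,180:310]
# 4x crops side by side
A=cv2.resize(a,None,fx=4,fy=4,interpolation=cv2.INTER_CUBIC)[:600];B=cv2.resize(b,None,fx=3,fy=3,interpolation=cv2.INTER_CUBIC)
c=np.zeros((600,800,3),np.uint8);c[:A.shape[0],:400]=A;c[:B.shape[0],405:405+B.shape[1]]=B
cv2.imwrite("pics/crop.png",cv2.convertScaleAbs(c,alpha=1.6,beta=20))
E
```

```text
(no output)
```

View pics/crop.png

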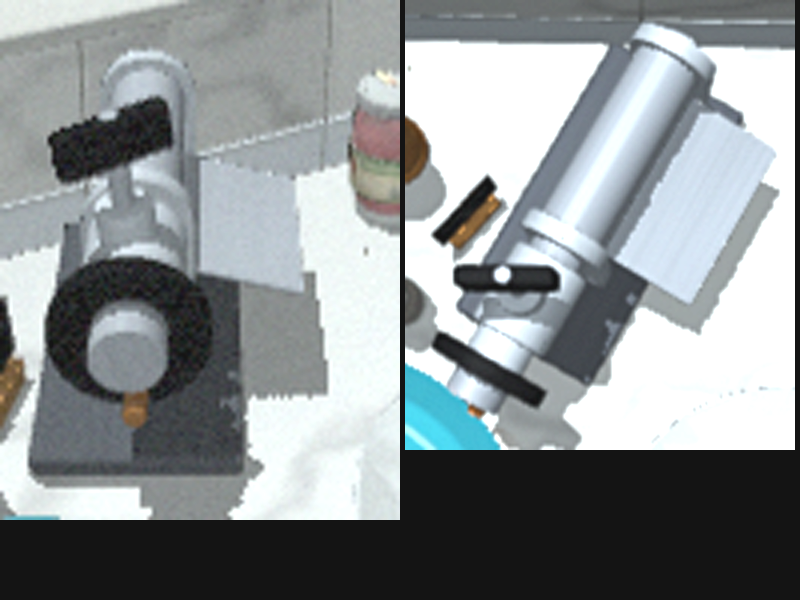

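View pics/wrist0.png

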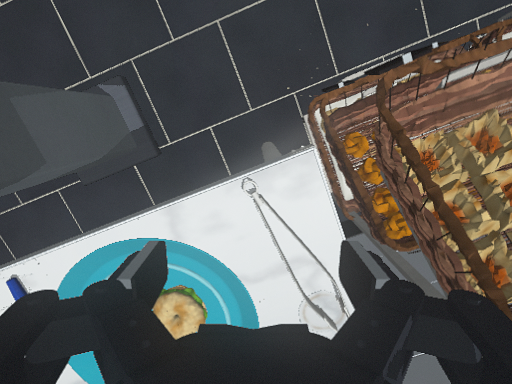

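```bash
cat > h.py <<'E'
import numpy as np,cv2
from bench import arm,vision
def ray(n,uv,c=None):
    c=c or vision.camera_info(n); f=192/np.tan(np.radians(c['fovy']/2))
    K=np.array([[f,0,c['cx']],[0,f,c['cy']],[0,0,1]])
    p=cv2.undistortPoints(np.array([[uv]],float),K,c['D'])[0,0]
    d=c['R'].T@np.array([p[0],p[1],1]); return -c['R'].T@c['t'],d/np.linalg.norm(d)
def plane(n,uv,z):
    o,d=ray(n,uv); return o+d*(z-o[2])/d[2]
def tri(r1,r2):
    (o,d),(p,e)=r1,r2
    s=np.linalg.lstsq(np.c_[d,-e],p-o,rcond=None)[0]
    a,b=o+s[0]*d,p+s[1]*e; return (a+b)/2,np.linalg.norm(a-b)
S=lambda u,v:(u/4+195,v/4+150)
T=lambda u,v:((u-405)/3+180,v/3+115)
def proj(n,X):
    c=vision.camera_info(n); f=192/np.tan(np.radians(c['fovy']/2))
    K=np.array([[f,0,c['cx']],[0,f,c['cy']],[0,0,1]])
    return cv2.projectPoints(np.array(X,float).reshape(-1,1,3),cv2.Rodrigues(c['R'])[0],c['t'],K,c['D'])[0][:,0]
E
python3 - <<'E'
from h import *
np.set_printoptions(precision=4,suppress=True)
head=tri(ray('scene',S(110,115)),ray('top',T(502,274)));print('head',head)
wh=tri(ray('scene',S(129,330)),ray('top',T(488,369)));print('wheel',wh)
for e in [((632,45),(533,212)),((703,88),(608,250))]:
    a,b=[plane('top',T(*q),.125) for q in e]; d=b-a; print('edge',a,b,np.degrees(np.arctan2(d[1],d[0])))
a,b=[plane('top',T(*q),.125) for q in((432,338),(545,400))]; d=b-a;print('disc',a,b,np.linalg.norm(d),np.degrees(np.arctan2(d[1],d[0])))
# base plate edges scene bottom corners z~? bar ends
for z in (.2,.21):
  a,b=[plane('top',T(*q),z) for q in((455,278),(559,278))];d=b-a;print('bar',a,b,np.linalg.norm(d))
L=tri(ray('scene',S(57,154)),ray('top',T(457,277)));R=tri(ray('scene',S(168,122)),ray('top',T(558,278)));print(L,R)
E
```

```text
head (array([0.578 , 0.2208, 0.2165]), np.float64(0.0008881608438850283))
wheel (array([0.5242, 0.2376, 0.1242]), np.float64(0.00030635504906512145))
edge [0.752 0.145 0.125] [0.6321 0.2104 0.125 ] 151.39408552851899
edge [0.7223 0.095  0.125 ] [0.607  0.1583 0.125 ] 151.2041020727557
disc [0.5442 0.276  0.125 ] [0.5042 0.1983 0.125 ] 0.08742460946685283 -117.227638698472
bar [0.577  0.2519 0.2   ] [0.5784 0.1872 0.2   ] 0.06469806388654825
bar [0.5759 0.2506 0.21  ] [0.5773 0.1867 0.21  ] 0.06387902482362862
(array([0.5773, 0.2502, 0.2022]), np.float64(0.00046450774736587954)) (array([0.578 , 0.1877, 0.204 ]), np.float64(0.00012787877168378648))
```

```bash
cat >> h.py <<'E'
from scipy.spatial.transform import Rotation as Ro
import json
np.set_printoptions(precision=4,suppress=True)
g=np.radians(151.7); Ys=np.array([np.cos(g),np.sin(g),0]); Xs=np.array([np.sin(g),-np.cos(g),0]); Z=np.array([0,0,1.])
HUB=np.array([.5726,.2115,.125])
def target(th,phi,r,hub=HUB):   # th rad wheel, phi deg of bar, r TCP radius in m
    n=np.cos(th)*Z-np.sin(th)*Xs; e1=np.cos(th)*Xs+np.sin(th)*Z
    p=np.radians(phi); x=np.cos(p)*e1+np.sin(p)*Ys
    return hub+n*r, np.c_[x,np.cross(-n,x),-n]
def rel(cmd,tg):
    (p,R),(q,Q)=cmd,tg
    return list(np.round(R.T@(q-p),4))+list(np.round(Ro.from_matrix(R.T@Q).as_rotvec(degrees=True),1))
def rows(cmd,tgs,jaw):
    for t in tgs: print([float(v) for v in rel(cmd,t)]+[jaw])
def meas():
    s=arm.state(); return s['tcp_pos'],s['tcp_rot']
E
python3 - <<'E'
from h import *
c=meas()
up=(c[0]+[0.1,-.1,.11],c[1])
rows(c,[up,target(-.116,29,.17),target(-.116,29,.12)],1)
E
```

```text
[-0.1297, -0.0566, -0.1099, 0.0, 0.0, 0.0, 1]
[-0.4578, -0.1987, -0.0629, 6.2, -3.2, 67.7, 1]
[-0.4571, -0.2044, -0.0132, 6.2, -3.2, 67.7, 1]
```

Emit:
{"api": "play_rows", "payload": {"moves": [[-0.06,-0.03,-0.06,0,0,5,1],[-0.13,-0.057,-0.11,0,0,12,1],[-0.13,-0.057,-0.11,0,0,18,1],[-0.13,-0.057,-0.11,0,0,24,1],[-0.458,-0.199,-0.085,6.2,-3.2,67.7,1],[-0.458,-0.199,-0.085,6.2,-3.2,67.7,1],[-0.458,-0.199,-0.085,6.2,-3.2,67.7,1],[-0.458,-0.199,-0.085,6.2,-3.2,67.7,1],[-0.458,-0.199,-0.085,6.2,-3.2,67.7,1],[-0.458,-0.199,-0.085,6.2,-3.2,67.7,1],[-0.458,-0.199,-0.085,6.2,-3.2,67.7,1],[-0.458,-0.199,-0.085,6.2,-3.2,67.7,1],[-0.458,-0.199,-0.085,6.2,-3.2,67.7,1],[-0.458,-0.199,-0.085,6.2,-3.2,67.7,1],[-0.458,-0.199,-0.085,6.2,-3.2,67.7,1],[-0.457,-0.204,-0.04,6.2,-3.2,67.7,1],[-0.457,-0.204,-0.04,6.2,-3.2,67.7,1]]}}

```text
time_s: 1.57
tcp_pos: [0.5759, 0.2238, 0.2664]
tcp_rot: [[-0.017, 0.998, -0.061], [0.995, 0.01, -0.104], [-0.103, -0.063, -0.993]]
ft_force: [-1.3, -0.6, -2.2]
finger_gap: 0.0856
grasp_force: 0.0
```

```bash
python3 - <<'E'
from h import *
im=vision.get_image('wrist').copy()
s=arm.state();print(s['time_s'],s['joint_pos'],s['ft_force'],s['torque'])
c=meas(); t=target(-.116,29,.146); print(c[0],t[0],rel(c,t))
n=np.cos(-.116)*Z-np.sin(-.116)*Xs
P=[HUB+n*.094]+[HUB+n*.094+sg*.032*t[1][:,0] for sg in(1,-1)]
for q in proj('wrist',P): print(q); cv2.circle(im,tuple(int(round(v)) for v in q),3,(255,0,0),-1)
cv2.imwrite('pics/w1.png',im[:,:,::-1])
E
```

```text
1.6167 [22.1879 24.1446 88.7248 -4.3817 72.7175 22.8891] [-0.5793 -0.3581  0.2287] [ 0.0469  0.0182 -0.0031]
[0.5761 0.2241 0.2676] [0.5806 0.2264 0.27  ] [np.float64(0.002), np.float64(0.0044), np.float64(-0.0029), np.float64(-0.4), np.float64(0.1), np.float64(0.1)]
[261.208  211.7616]
[261.708 166.504]
[260.7462 253.3053]
```

View pics/w1.png

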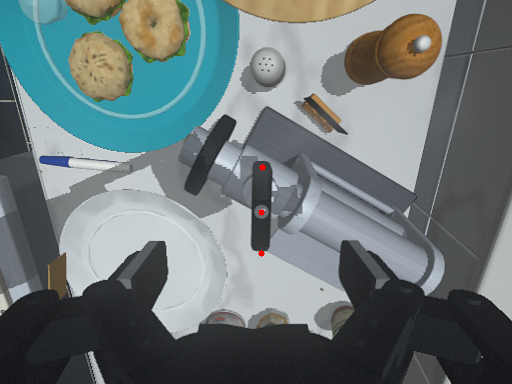

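Emit:
{"api": "play_rows", "payload": {"moves": [[0,0,0.01,0,0,0,1],[0,0,0.03,0,0,0,1],[0,0,0.045,0,0,0,0.6],[0,0,0.045,0,0,0,0.6],[0,0,0.045,0,0,0,0.6]]}}

```text
time_s: 2.03
tcp_pos: [0.5769, 0.2206, 0.2273]
tcp_rot: [[-0.017, 0.998, -0.054], [0.995, 0.011, -0.101], [-0.1, -0.055, -0.993]]
ft_force: [0.5, -0.1, 0.7]
finger_gap: 0.0523
grasp_force: 0.0
```

```bash
python3 - <<'E'
from h import *
s=arm.state();print(s['time_s'],s['joint_pos'],s['ft_force'],s['torque'],s['finger_gap'])
c=meas(); t=target(-.116,29,.069); print(c[0],t[0],rel(c,t))
E
```

```text
2.0333 [21.8829 26.2008 91.1138 -4.5685 67.7916 23.0023] [ 0.4641 -0.1326  0.7321] [ 0.0123 -0.0392 -0.0465] 0.05229314936323503
[0.5769 0.2206 0.2273] [0.5764 0.2185 0.1935] [np.float64(0.0013), np.float64(0.0014), np.float64(0.0337), np.float64(0.1), np.float64(-0.0), np.float64(0.1)]
```

Emit:
{"api": "play_rows", "payload": {"moves": [[0.001,0.001,0.017,0,0,0,0.6],[0.001,0.001,0.034,0,0,0,0.6],[0.001,0.001,0.034,0,0,0,0.6],[0.001,0.001,0.034,0,0,0,0],[0.001,0.001,0.034,0,0,0,0],[0.001,0.001,0.034,0,0,0,0],[0.001,0.001,0.034,0,0,0,0],[0.001,0.001,0.034,0,0,0,0],[0.001,0.001,0.034,0,0,0,0]], "squeeze": 60}}

```text
time_s: 2.78
tcp_pos: [0.5769, 0.2179, 0.1935]
tcp_rot: [[-0.016, 0.999, -0.052], [0.995, 0.01, -0.1], [-0.1, -0.053, -0.994]]
ft_force: [2.2, 1.0, 0.0]
finger_gap: 0.0129
grasp_force: 62.4
```

```bash
python3 - <<'E'
from h import *
s=arm.state();print(s['time_s'],s['joint_pos'],s['ft_force'],s['torque'],s['finger_gap'],s['grasp_force'])
c=meas(); t=target(-.116,29,.069); print(c[0],rel(c,t))
c=t
rows(c,[target(th,29,.069) for th in np.linspace(-.116,.61,11)[1:]],0)
E
```

```text
2.7833 [21.6526 28.2282 92.7456 -4.7274 63.9951 23.1607] [2.1815 0.9932 0.0466] [ 0.266  -0.4378  0.088 ] 0.012850894570150968 62.38990902900696
[0.5769 0.2179 0.1935] [np.float64(0.0007), np.float64(-0.0005), np.float64(-0.0001), np.float64(0.2), np.float64(-0.1), np.float64(0.0)]
[-0.0044, -0.0024, 0.0002, -2.0, 3.6, -0.0, 0]
[-0.0087, -0.0048, 0.0007, -4.0, 7.3, -0.0, 0]
[-0.013, -0.0072, 0.0016, -6.0, 10.9, -0.0, 0]
[-0.0173, -0.0096, 0.0029, -8.1, 14.6, -0.0, 0]
[-0.0214, -0.0119, 0.0045, -10.1, 18.2, -0.0, 0]
[-0.0255, -0.0141, 0.0064, -12.1, 21.8, -0.0, 0]
[-0.0294, -0.0163, 0.0087, -14.1, 25.5, 0.0, 0]
[-0.0331, -0.0184, 0.0113, -16.1, 29.1, -0.0, 0]
[-0.0367, -0.0203, 0.0142, -18.1, 32.7, -0.0, 0]
[-0.0401, -0.0222, 0.0174, -20.2, 36.4, -0.0, 0]
```

Emit:
{"api": "play_rows", "payload": {"moves": [[-0.0044,-0.0024,0.0002,-2.0,3.6,0,0],[-0.0087,-0.0048,0.0007,-4.0,7.3,0,0],[-0.013,-0.0072,0.0016,-6.0,10.9,0,0],[-0.0173,-0.0096,0.0029,-8.1,14.6,0,0],[-0.0214,-0.0119,0.0045,-10.1,18.2,0,0],[-0.0255,-0.0141,0.0064,-12.1,21.8,0,0],[-0.0294,-0.0163,0.0087,-14.1,25.5,0,0],[-0.0331,-0.0184,0.0113,-16.1,29.1,0,0],[-0.0367,-0.0203,0.0142,-18.1,32.7,0,0],[-0.0401,-0.0222,0.0174,-20.2,36.4,0,0],[-0.0401,-0.0222,0.0174,-20.2,36.4,0,0],[-0.0401,-0.0222,0.0174,-20.2,36.4,0,0]]}}

```text
time_s: 3.78
tcp_pos: [0.554, 0.1754, 0.1813]
tcp_rot: [[-0.086, 0.958, 0.272], [0.86, -0.067, 0.506], [0.503, 0.277, -0.818]]
ft_force: [0.7, 2.3, 2.7]
finger_gap: 0.0129
grasp_force: 62.4
```

```bash
cat >> h.py <<'E'
def show(th,phi,r):
    s=arm.state(); c=meas(); R=c[1]
    n=-R[:,2]; x=R[:,0]
    tm=np.arctan2(-n@Xs,n[2]); v=c[0]-HUB
    e1=np.cos(tm)*Xs+np.sin(tm)*Z
    print('t',s['time_s'],'q4-6',s['joint_pos'][3:],'F_tool',R.T@s['ft_force'],'T_tool',R.T@s['torque'],'gap',s['finger_gap'],s['grasp_force'])
    print('th(orient) %.3f th(pos) %.3f rad %.4f y %.4f phi %.2f nY %.3f'%(tm,np.arctan2(-v@Xs,v[2]),np.hypot(v@Xs,v[2]),v@Ys,np.degrees(np.arctan2(x@Ys,x@e1)),n@Ys), 'err',rel(c,target(th,phi,r)))
E
python3 - <<'E'
from h import *
show(.61,29,.069)
im=vision.get_image('scene')[130:280,180:310]; cv2.imwrite('pics/s2.png',cv2.resize(im[:,:,::-1],None,fx=4,fy=4,interpolation=cv2.INTER_CUBIC))
E
```

```text
t 3.7833 q4-6 [ 55.5718  37.2678 -43.3231] F_tool [ 3.2679  1.2497 -0.8186] T_tool [-0.1719  0.7042  0.0368] gap 0.012913288092644578 62.384194135665894
th(orient) 0.612 th(pos) 0.626 rad 0.0694 y -0.0007 phi 28.88 nY -0.000 err [np.float64(0.0013), np.float64(-0.0001), np.float64(0.0004), np.float64(0.0), np.float64(-0.1), np.float64(-0.1)]
```

View pics/s2.png

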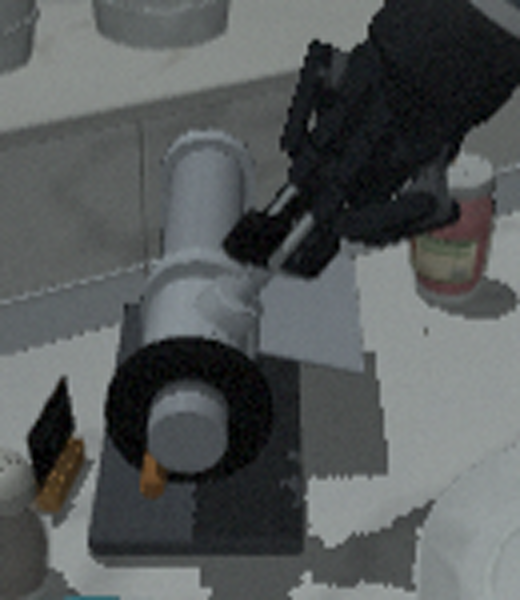

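Emit:
{"api": "play_rows", "payload": {"moves": [[0,0,0.0007,0,0,5.5,0],[0,0,0.0014,0,0,11,0],[0,0,0.0022,0,0,16.5,0],[0,0,0.0029,0,0,22,0],[0,0,0.0036,0,0,27.5,0],[0,0,0.0043,0,0,33,0],[0,0,0.005,0,0,38.5,0],[0,0,0.0055,0,0,42,0],[0,0,0.0055,0,0,42,0]]}}

```text
time_s: 4.58
tcp_pos: [0.5551, 0.179, 0.1764]
tcp_rot: [[0.577, 0.77, 0.271], [0.596, -0.624, 0.505], [0.559, -0.13, -0.819]]
ft_force: [-0.5, 1.4, 1.9]
finger_gap: 0.0129
grasp_force: 62.3
```

```bash
python3 -c "
from h import *
show(.61,-13,.0635)"
```

```text
t 4.5833 q4-6 [56.1209 36.7217 -1.7374] F_tool [ 1.5871 -1.4766 -0.9797] T_tool [0.2465 0.4446 0.0269] gap 0.012949793268793294 62.332881689071655
th(orient) 0.611 th(pos) 0.622 rad 0.0633 y -0.0000 phi -13.03 nY -0.001 err [np.float64(0.0008), np.float64(-0.0002), np.float64(-0.0002), np.float64(-0.0), np.float64(-0.0), np.float64(-0.0)]
```

Emit:
{"api": "play_rows", "payload": {"moves": [[0,0,0.0007,0,0,5.5,0],[0,0,0.0014,0,0,11,0],[0,0,0.002,0,0,16.5,0],[0,0,0.0025,0,0,22,0],[0,0,0.0025,0,0,27.5,0],[0,0,0.0025,0,0,33,0],[0,0,0.0025,0,0,36,0],[0,0,0.0025,0,0,36,0],[0,0,0.0025,0,0,36,0]]}}

```text
time_s: 5.33
tcp_pos: [0.5555, 0.1804, 0.1745]
tcp_rot: [[0.918, 0.289, 0.271], [0.12, -0.854, 0.506], [0.378, -0.432, -0.819]]
ft_force: [-3.2, 2.7, 3.8]
finger_gap: 0.0129
grasp_force: 62.6
```

```bash
python3 -c "
from h import *
show(.61,-49,.061)"
```

```text
t 5.3333 q4-6 [56.5276 36.5556 33.6123] F_tool [-1.2001 -4.8673 -2.6862] T_tool [ 1.1161  0.1913 -0.0489] gap 0.012925689157936005 62.6067191362381
th(orient) 0.612 th(pos) 0.623 rad 0.0609 y 0.0003 phi -48.73 nY -0.001 err [np.float64(0.0008), np.float64(-0.0004), np.float64(-0.0001), np.float64(-0.1), np.float64(-0.0), np.float64(0.3)]
```

Emit:
{"api": "play_rows", "payload": {"moves": [[0,0,-0.0005,0,0,0,0],[0,0,-0.0005,0,0,0,0]]}}

```text
time_s: 5.5
tcp_pos: [0.5553, 0.1802, 0.1745]
tcp_rot: [[0.918, 0.288, 0.271], [0.119, -0.854, 0.506], [0.377, -0.433, -0.819]]
ft_force: [0.8, 7.1, -0.1]
finger_gap: 0.0126
grasp_force: 61.6
```

```bash
python3 -c "
from h import *
show(.61,-49,.0615)"
```

```text
t 5.5 q4-6 [56.5238 36.5821 33.6538] F_tool [ 1.5006 -5.7658  3.8641] T_tool [ 1.2761  0.497  -0.0827] gap 0.012626748241333995 61.5614515542984
th(orient) 0.612 th(pos) 0.625 rad 0.0610 y 0.0004 phi -48.79 nY -0.002 err [np.float64(0.0009), np.float64(-0.0005), np.float64(-0.0005), np.float64(-0.1), np.float64(-0.0), np.float64(0.2)]
```

Emit:
{"api": "play_rows", "payload": {"moves": [[0,0,-0.0005,0,0,0,0],[0,0,-0.0005,0,0,0,0]]}}

```text
time_s: 5.67
tcp_pos: [0.5553, 0.1802, 0.1746]
tcp_rot: [[0.919, 0.288, 0.271], [0.119, -0.854, 0.506], [0.377, -0.433, -0.819]]
ft_force: [2.9, 11.5, -5.0]
finger_gap: 0.0131
grasp_force: 60.6
```

```bash
python3 -c "
from h import *
show(.61,-49,.062)"
```

```text
t 5.6667 q4-6 [56.4845 36.6063 33.7035] F_tool [ 2.1474 -6.7616 10.7037] T_tool [ 1.2247  0.7029 -0.0434] gap 0.013129166018496239 60.586257576942444
th(orient) 0.612 th(pos) 0.626 rad 0.0612 y 0.0004 phi -48.81 nY -0.002 err [np.float64(0.0009), np.float64(-0.0005), np.float64(-0.0009), np.float64(-0.1), np.float64(0.0), np.float64(0.2)]
```

Emit:
{"api": "play_rows", "payload": {"moves": [[0,0,0.0,0,0,5,0],[0,0,0.0,0,0,5,0]]}}

```text
time_s: 5.83
tcp_pos: [0.5553, 0.1802, 0.1746]
tcp_rot: [[0.941, 0.203, 0.271], [0.04, -0.861, 0.507], [0.336, -0.466, -0.819]]
ft_force: [2.6, 11.6, -4.4]
finger_gap: 0.0128
grasp_force: 60.8
```

```bash
python3 -c "
from h import *
show(.61,-54,.062)"
```

```text
t 5.8333 q4-6 [56.4888 36.6135 38.94  ] F_tool [ 1.4229 -7.4216 10.1404] T_tool [1.3687 0.6353 0.009 ] gap 0.012785856719302435 60.82502245903015
th(orient) 0.612 th(pos) 0.624 rad 0.0611 y 0.0004 phi -54.04 nY -0.002 err [np.float64(0.0009), np.float64(-0.0005), np.float64(-0.0009), np.float64(-0.1), np.float64(0.0), np.float64(-0.0)]
```

```bash
python3 -c "
from h import *
c=target(.61,-54,.062)
T=[target(.61,-54+k*29/5,.0612+.0038*k/5) for k in range(1,6)]+[target(t,-25,.065) for t in(.66,.71,.71)]
rows(c,T,0)
print()
c=T[-1]
rows(c,[target(.71,-25-k*5.8,.065-.0038*k/5) for k in range(1,6)]+[target(.71,-58-k,.061) for k in (0,1,1)],0)
"
```

```text
[0.0, 0.0, 0.0, -0.0, 0.0, -5.8, 0]
[-0.0, -0.0, -0.0007, -0.0, 0.0, -11.6, 0]
[-0.0, 0.0, -0.0015, -0.0, 0.0, -17.4, 0]
[0.0, -0.0, -0.0022, -0.0, 0.0, -23.2, 0]
[-0.0, 0.0, -0.003, -0.0, 0.0, -29.0, 0]
[-0.0019, 0.0026, -0.0029, 1.8, 2.2, -29.0, 0]
[-0.0038, 0.0052, -0.0027, 3.7, 4.5, -29.0, 0]
[-0.0038, 0.0052, -0.0027, 3.7, 4.5, -29.0, 0]

[0.0, 0.0, 0.0008, -0.0, 0.0, 5.8, 0]
[0.0, 0.0, 0.0015, 0.0, -0.0, 11.6, 0]
[0.0, 0.0, 0.0023, 0.0, -0.0, 17.4, 0]
[0.0, -0.0, 0.003, 0.0, 0.0, 23.2, 0]
[0.0, 0.0, 0.0038, 0.0, 0.0, 29.0, 0]
[0.0, 0.0, 0.004, 0.0, 0.0, 33.0, 0]
[0.0, 0.0, 0.004, 0.0, -0.0, 34.0, 0]
[0.0, 0.0, 0.004, 0.0, -0.0, 34.0, 0]
```

Emit:
{"api": "play_rows", "payload": {"moves": [[0,0,0,0,0,-5.8,0],[0,0,-0.0007,0,0,-11.6,0],[0,0,-0.0015,0,0,-17.4,0],[0,0,-0.0022,0,0,-23.2,0],[0,0,-0.003,0,0,-29,0],[-0.0019,0.0026,-0.0029,1.8,2.2,-29,0],[-0.0038,0.0052,-0.0027,3.7,4.5,-29,0],[-0.0038,0.0052,-0.0027,3.7,4.5,-29,0]]}}

```text
time_s: 6.5
tcp_pos: [0.5517, 0.1732, 0.1727]
tcp_rot: [[0.695, 0.649, 0.31], [0.404, -0.709, 0.578], [0.594, -0.276, -0.755]]
ft_force: [0.6, 7.8, 2.7]
finger_gap: 0.0127
grasp_force: 61.8
```

```bash
python3 -c "
from h import *
show(.71,-25,.065)"
```

```text
t 6.5 q4-6 [68.3492 39.0682 -4.3977] F_tool [ 5.1726 -5.8935  2.6719] T_tool [ 1.042   1.0221 -0.0458] gap 0.012746289830989051 61.79571032524109
th(orient) 0.715 th(pos) 0.741 rad 0.0647 y 0.0002 phi -24.86 nY -0.001 err [np.float64(0.0019), np.float64(-0.0007), np.float64(-0.0004), np.float64(-0.2), np.float64(-0.2), np.float64(0.1)]
```

Emit:
{"api": "play_rows", "payload": {"moves": [[0,0,0.0008,0,0,5.8,0],[0,0,0.0015,0,0,11.6,0],[0,0,0.0023,0,0,17.4,0],[0,0,0.003,0,0,23.2,0],[0,0,0.0038,0,0,29,0],[0,0,0.0045,0,0,34,0],[0,0,0.0045,0,0,39,0],[0,0,0.0045,0,0,43,0],[0,0,0.0045,0,0,43,0]]}}

```text
time_s: 7.25
tcp_pos: [0.5529, 0.1763, 0.1708]
tcp_rot: [[0.951, -0.001, 0.309], [-0.188, -0.795, 0.577], [0.244, -0.607, -0.756]]
ft_force: [-7.3, -1.4, 12.3]
finger_gap: 0.0126
grasp_force: 64.0
```

```bash
python3 -c "
from h import *
show(.71,-68,.0605)"
```

```text
t 7.25 q4-6 [68.5629 38.8006 38.7477] F_tool [ -3.6887  -6.3216 -12.3798] T_tool [ 1.2531 -0.6923 -0.0569] gap 0.012557828191922738 64.03948903083801
th(orient) 0.713 th(pos) 0.722 rad 0.0611 y 0.0006 phi -67.94 nY -0.002 err [np.float64(0.0008), np.float64(-0.0004), np.float64(0.0005), np.float64(-0.2), np.float64(0.0), np.float64(0.1)]
```

Emit:
{"api": "play_rows", "payload": {"moves": [[0,0,-0.0008,0,0,2,0],[0,0,-0.0008,0,0,4,0],[0,0,-0.0008,0,0,4,0]]}}

```text
time_s: 7.5
tcp_pos: [0.5528, 0.1762, 0.171]
tcp_rot: [[0.949, -0.066, 0.308], [-0.242, -0.78, 0.577], [0.202, -0.622, -0.756]]
ft_force: [-2.3, 5.5, 4.5]
finger_gap: 0.0127
grasp_force: 62.5
```

```bash
sed -i 's/rad %.4f/rad %.5f/' h.py; python3 -c "
from h import *
show(.71,-72,.0613)
c=target(.71,-72,.0613)
T=[target(.71,-72+k*5,.0613+.0006*k) for k in range(1,5)]+[target(t,-52,.0637) for t in(.675,.64,.64)]
rows(c,T,0)
"
```

```text
t 7.5 q4-6 [68.4828 38.8333 42.7159] F_tool [-2.5839 -6.9981 -0.9359] T_tool [ 1.2436 -0.5087  0.0027] gap 0.01269314752214298 62.464969754219055
th(orient) 0.713 th(pos) 0.721 rad 0.06122 y 0.0007 phi -71.84 nY -0.002 err [np.float64(0.0009), np.float64(-0.0004), np.float64(-0.0001), np.float64(-0.2), np.float64(0.1), np.float64(0.2)]
[0.0, -0.0, -0.0006, 0.0, 0.0, -5.0, 0]
[0.0, -0.0, -0.0012, 0.0, -0.0, -10.0, 0]
[-0.0, -0.0, -0.0018, 0.0, 0.0, -15.0, 0]
[-0.0, -0.0, -0.0024, 0.0, 0.0, -20.0, 0]
[0.0007, -0.0021, -0.0024, -1.8, -0.9, -20.0, 0]
[0.0014, -0.0042, -0.0022, -3.6, -1.9, -20.0, 0]
[0.0014, -0.0042, -0.0022, -3.6, -1.9, -20.0, 0]
```

Emit:
{"api": "play_rows", "payload": {"moves": [[0,0,-0.0006,0,0,-5,0],[0,0,-0.0012,0,0,-10,0],[0,0,-0.0018,0,0,-15,0],[0,0,-0.0024,0,0,-20,0],[0.0007,-0.0021,-0.0024,-1.8,-0.9,-20,0],[0.0014,-0.0042,-0.0022,-3.6,-1.9,-20,0],[0.0014,-0.0042,-0.0022,-3.6,-1.9,-20,0]]}}

```text
time_s: 8.08
tcp_pos: [0.5537, 0.1779, 0.1753]
tcp_rot: [[0.927, 0.248, 0.281], [0.067, -0.848, 0.526], [0.369, -0.469, -0.803]]
ft_force: [-2.9, 1.5, -0.6]
finger_gap: 0.0129
grasp_force: 62.4
```

Emit:
{"api": "play_rows", "payload": {"moves": [[0,0,0.0006,0,0,5,0],[0,0,0.0012,0,0,10,0],[0,0,0.0018,0,0,15,0],[0,0,0.0024,0,0,20,0],[0,0,0.003,0,0,25,0],[0,0,0.003,0,0,30,0],[0,0,0.003,0,0,34,0],[0,0,0.003,0,0,34,0]]}}

```text
time_s: 8.75
tcp_pos: [0.5544, 0.1796, 0.1733]
tcp_rot: [[0.906, -0.316, 0.282], [-0.422, -0.736, 0.529], [0.04, -0.598, -0.8]]
ft_force: [-4.3, 5.6, 7.5]
finger_gap: 0.0128
grasp_force: 63.1
```

```bash
python3 -c "
from h import *
show(.64,-86,.0607)
"
```

```text
t 8.75 q4-6 [60.3479 37.0626 66.456 ] F_tool [-5.9853 -7.2535 -4.1976] T_tool [ 1.2975 -1.1207 -0.1098] gap 0.012778824083790618 63.10295283794403
th(orient) 0.643 th(pos) 0.650 rad 0.06066 y 0.0009 phi -85.95 nY -0.003 err [np.float64(0.0009), np.float64(-0.0005), np.float64(-0.0), np.float64(-0.2), np.float64(0.1), np.float64(0.1)]
```

```bash
python3 -c "
from h import *
c=target(.64,-86,.0607)
T=[target(.64,-86+k*6,.0607+.0008*k) for k in range(1,5)]+[target(t,-62,.0639) for t in(.6,.56,.55,.57,.59,.59)]
rows(c,T,0)
"
```

```text
[-0.0, -0.0, -0.0008, 0.0, -0.0, -6.0, 0]
[0.0, -0.0, -0.0016, -0.0, 0.0, -12.0, 0]
[0.0, -0.0, -0.0024, 0.0, -0.0, -18.0, 0]
[-0.0, -0.0, -0.0032, -0.0, -0.0, -24.0, 0]
[0.0002, -0.0025, -0.0031, -2.2, -0.6, -24.0, 0]
[0.0004, -0.0051, -0.003, -4.4, -1.3, -24.0, 0]
[0.0004, -0.0057, -0.0029, -5.0, -1.4, -24.0, 0]
[0.0003, -0.0045, -0.003, -3.9, -1.1, -24.0, 0]
[0.0002, -0.0032, -0.0031, -2.8, -0.8, -24.0, 0]
[0.0002, -0.0032, -0.0031, -2.8, -0.8, -24.0, 0]
```

Emit:
{"api": "play_rows", "payload": {"moves": [[0,0,-0.0008,0,0,-6,0],[0,0,-0.0016,0,0,-12,0],[0,0,-0.0024,0,0,-18,0],[0,0,-0.0032,0,0,-24,0],[0.0002,-0.0025,-0.0031,-2.2,-0.6,-24,0],[0.0004,-0.0051,-0.003,-4.4,-1.3,-24,0],[0.0004,-0.0057,-0.0029,-5,-1.4,-24,0],[0.0003,-0.0045,-0.003,-3.9,-1.1,-24,0],[0.0002,-0.0032,-0.0031,-2.8,-0.8,-24,0],[0.0002,-0.0032,-0.0031,-2.8,-0.8,-24,0]]}}

```text
time_s: 9.58
tcp_pos: [0.5547, 0.1799, 0.177]
tcp_rot: [[0.962, 0.07, 0.263], [-0.072, -0.867, 0.492], [0.263, -0.493, -0.83]]
ft_force: [-1.6, 8.1, 2.8]
finger_gap: 0.0127
grasp_force: 62.3
```

Emit:
{"api": "play_rows", "payload": {"moves": [[0,0,0.0008,0,0,6,0],[0,0,0.0015,0,0,12,0],[0,0,0.0022,0,0,18,0],[0,0,0.0027,0,0,24,0],[0,0,0.0027,0,0,30,0],[0,0,0.0027,0,0,30,0],[0,0,0.0027,0,0,30,0]]}}

```text
time_s: 10.17
tcp_pos: [0.5557, 0.1818, 0.1755]
tcp_rot: [[0.868, -0.42, 0.263], [-0.495, -0.715, 0.493], [-0.019, -0.558, -0.83]]
ft_force: [-2.5, 6.9, 6.1]
finger_gap: 0.0129
grasp_force: 62.7
```

```bash
python3 -c "
from h import *
show(.59,-92,.0612)
"
```

```text
t 10.1667 q4-6 [54.0169 36.411  79.5738] F_tool [-5.6472 -7.2576 -2.3056] T_tool [ 1.3087 -1.332  -0.0042] gap 0.012939323450153879 62.72494554519653
th(orient) 0.592 th(pos) 0.594 rad 0.06102 y 0.0008 phi -91.77 nY -0.002 err [np.float64(0.0008), np.float64(-0.0003), np.float64(-0.0002), np.float64(-0.1), np.float64(0.1), np.float64(0.2)]
```

Emit:
{"api": "play_rows", "payload": {"moves": [[0,0,-0.0001,0,0,5,0],[0,0,-0.0001,0,0,10,0]]}}

```text
time_s: 10.33
tcp_pos: [0.5558, 0.1819, 0.1757]
tcp_rot: [[0.781, -0.567, 0.263], [-0.614, -0.617, 0.493], [-0.118, -0.546, -0.829]]
ft_force: [-2.2, 10.0, 5.8]
finger_gap: 0.0131
grasp_force: 62.5
```

```bash
python3 -c "
from h import *
show(.59,-102,.0613)
"
```

```text
t 10.3333 q4-6 [54.0167 36.428  89.7658] F_tool [-8.5473 -8.1071 -0.4936] T_tool [ 1.3345 -1.5695 -0.1478] gap 0.013099910961840443 62.46866047382355
th(orient) 0.593 th(pos) 0.591 rad 0.06106 y 0.0008 phi -101.95 nY -0.002 err [np.float64(0.0008), np.float64(-0.0002), np.float64(-0.0002), np.float64(-0.1), np.float64(0.2), np.float64(0.1)]
```

Emit:
{"api": "play_rows", "payload": {"moves": [[0,0,0,0,0,0,0],[0,0,0,0,0,0,0],[0,0,0,0,0,0,0]]}}

```text
time_s: 10.58
tcp_pos: [0.5558, 0.1819, 0.1757]
tcp_rot: [[0.783, -0.564, 0.263], [-0.612, -0.619, 0.493], [-0.116, -0.547, -0.829]]
ft_force: [-1.8, 8.2, 5.3]
finger_gap: 0.0128
grasp_force: 62.5
```

```bash
python3 -c "
from h import *
show(.59,-102,.0613)
"
```

```text
t 10.5833 q4-6 [54.026  36.4225 89.5576] F_tool [-7.0345 -6.9373 -0.8902] T_tool [ 1.3426 -1.581   0.0021] gap 0.012768029192166819 62.48485743999481
th(orient) 0.593 th(pos) 0.591 rad 0.06105 y 0.0008 phi -101.75 nY -0.002 err [np.float64(0.0007), np.float64(-0.0002), np.float64(-0.0003), np.float64(-0.1), np.float64(0.2), np.float64(0.2)]
```

```bash
python3 -c "
from h import *
c=target(.59,-102,.0613)
T=[target(.59,-102+k*6,.0612+.0008*k) for k in range(1,3)]+[target(t,-90,.0628) for t in(.615,.644,.644)]+[target(.644,-90-6*k,max(.0628-.0008*k,.0606)) for k in range(1,6)]+[target(.644,-120,.0606)]
rows(c,T,0)
"
```

```text
[0.0, -0.0, -0.0007, -0.0, 0.0, -6.0, 0]
[0.0, -0.0, -0.0015, -0.0, 0.0, -12.0, 0]
[0.0003, 0.0015, -0.0015, 1.4, -0.1, -12.0, 0]
[0.0007, 0.0033, -0.0014, 3.1, -0.3, -12.0, 0]
[0.0007, 0.0033, -0.0014, 3.1, -0.3, -12.0, 0]
[0.0007, 0.0033, -0.0006, 3.1, -0.5, -6.0, 0]
[0.0007, 0.0032, 0.0002, 3.0, -0.6, 0.0, 0]
[0.0007, 0.0032, 0.0008, 3.0, -0.8, 6.0, 0]
[0.0007, 0.0032, 0.0008, 2.9, -1.0, 12.0, 0]
[0.0007, 0.0032, 0.0008, 2.9, -1.1, 18.0, 0]
[0.0007, 0.0032, 0.0008, 2.9, -1.1, 18.0, 0]
```

Emit:
{"api": "play_rows", "payload": {"moves": [[0,0,-0.0007,0,0,-6,0],[0,0,-0.0015,0,0,-12,0],[0.0003,0.0015,-0.0015,1.4,-0.1,-12,0],[0.0007,0.0033,-0.0014,3.1,-0.3,-12,0],[0.0007,0.0033,-0.0014,3.1,-0.3,-12,0],[0.0007,0.0033,-0.0006,3.1,-0.5,-6,0],[0.0007,0.0032,0.0002,3.0,-0.6,0,0],[0.0007,0.0032,0.0008,3.0,-0.8,6,0],[0.0007,0.0032,0.0008,2.9,-1.0,12,0]]}}

```text
time_s: 11.33
tcp_pos: [0.5548, 0.1799, 0.1736]
tcp_rot: [[0.651, -0.704, 0.283], [-0.717, -0.45, 0.532], [-0.248, -0.55, -0.798]]
ft_force: [-2.6, 7.8, 10.2]
finger_gap: 0.0127
grasp_force: 63.0
```

```bash
python3 -c "
from h import *
show(.644,-114,.0606)
"
```

```text
t 11.3333 q4-6 [60.7264 37.2118 94.1101] F_tool [-9.7684 -7.289  -4.6949] T_tool [ 1.0972 -1.939  -0.081 ] gap 0.01265168635422027 63.00009548664093
th(orient) 0.647 th(pos) 0.641 rad 0.06067 y 0.0007 phi -114.01 nY -0.003 err [np.float64(0.0007), np.float64(-0.0001), np.float64(0.0001), np.float64(-0.1), np.float64(0.2), np.float64(-0.0)]
```

Emit:
{"api": "play_rows", "payload": {"moves": [[0,0,0,0,0,6,0],[0,0,0,0,0,10,0]]}}

```text
time_s: 11.5
tcp_pos: [0.555, 0.1799, 0.1738]
tcp_rot: [[0.519, -0.807, 0.283], [-0.785, -0.318, 0.532], [-0.339, -0.498, -0.798]]
ft_force: [-3.0, 8.3, 9.0]
finger_gap: 0.0128
grasp_force: 63.0
```

```bash
python3 -c "
from h import *
show(.644,-124,.0606)
"
```

```text
t 11.5 q4-6 [ 60.7335  37.2072 104.1255] F_tool [-11.1572  -4.6729  -3.5655] T_tool [ 0.8999 -2.0081 -0.1435] gap 0.012844187349913832 62.98135042190552
th(orient) 0.647 th(pos) 0.638 rad 0.06070 y 0.0006 phi -124.01 nY -0.003 err [np.float64(0.0007), np.float64(0.0), np.float64(0.0001), np.float64(-0.1), np.float64(0.2), np.float64(-0.0)]
```

Emit:
{"api": "play_rows", "payload": {"moves": [[-0.0004,0,0,0,0,0,0],[-0.0007,0,-0.0001,0,0,0,0],[-0.0007,0,-0.0001,0,0,0,0]]}}

```text
time_s: 11.75
tcp_pos: [0.5549, 0.1801, 0.1738]
tcp_rot: [[0.523, -0.804, 0.284], [-0.784, -0.322, 0.531], [-0.336, -0.5, -0.798]]
ft_force: [-0.8, 6.4, 6.0]
finger_gap: 0.0124
grasp_force: 62.6
```

```bash
python3 -c "
from h import *
show(.644,-124,.0607)
"
```

```text
t 11.75 q4-6 [ 60.7243  37.1074 103.903 ] F_tool [-7.4129 -4.4174 -1.6056] T_tool [ 0.7854 -1.565  -0.0089] gap 0.012420566141254514 62.62442350387573
th(orient) 0.647 th(pos) 0.636 rad 0.06070 y 0.0007 phi -123.73 nY -0.002 err [np.float64(0.0008), np.float64(0.0001), np.float64(-0.0), np.float64(-0.1), np.float64(0.2), np.float64(0.3)]
```

Emit:
{"api": "play_rows", "payload": {"moves": [[0,0,0,0,0,0,0.2],[0,0,0,0,0,0,0.5],[0,0,0,0,0,0,0.5],[0,0,0,0,0,0,0.5],[0,0,0,0,0,0,0.5],[0,0,-0.02,0,0,0,0.5],[0,0,-0.05,0,0,0,0.5],[0,0,-0.09,0,0,0,0.5],[0,0,-0.12,0,0,0,0.5],[0,0,-0.12,0,0,0,0.5],[0,0,-0.12,0,0,0,0.5]]}}

```text
time_s: 12.67
tcp_pos: [0.5213, 0.1144, 0.2702]
tcp_rot: [[0.519, -0.805, 0.288], [-0.787, -0.319, 0.528], [-0.333, -0.501, -0.799]]
ft_force: [-0.6, 1.1, -0.5]
finger_gap: 0.0428
grasp_force: 0.0
```

```bash
python3 -c "
from h import *
show(.644,-124,.18)
im=vision.get_image('wrist').copy()
for th,c in((.644,(255,0,0)),(.60,(0,255,0)),(.69,(0,0,255))):
    n=np.cos(th)*Z-np.sin(th)*Xs
    q=proj('wrist',[HUB+n*.086])[0]; print(th,q); cv2.circle(im,tuple(int(round(v)) for v in q),2,c,-1)
s=vision.get_image('scene')
cv2.imwrite('pics/w3.png',im[:,:,::-1]);
a=cv2.resize(im[80:330,120:400],(400,357));b=cv2.resize(s[130:280,180:310],(400,461))
c=np.zeros((461,800,3),np.uint8);c[:357,:400]=a;c[:,400:]=b;cv2.imwrite('pics/c3.png',c[:,:,::-1])
"
```

```text
t 12.6667 q4-6 [ 48.1694  48.8424 113.1872] F_tool [-1.0107  0.3362  0.8433] T_tool [-0.2577  0.104   0.0166] gap 0.04277982508130808 0.0
th(orient) 0.646 th(pos) 0.647 rad 0.18203 y -0.0009 phi -123.87 nY 0.003 err [np.float64(-0.0011), np.float64(-0.0), np.float64(0.002), np.float64(-0.2), np.float64(-0.1), np.float64(0.1)]
0.644 [250.8083 197.7585]
0.6 [247.1646 200.0892]
0.69 [254.6368 195.2534]
```

View pics/c3.png

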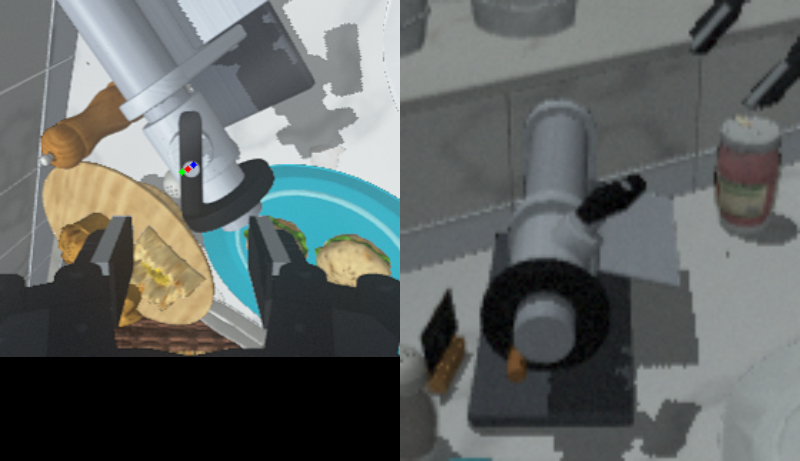

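```bash
python3 -c "
from bench import ticket
print(ticket.hand_in())"
```

```text
the job is handed in; nothing more can be done
None
```

The wheel is set at about 0.645 rad, where probing from both sides put the flat to about 0.01 rad. I tightened the screw until its clutch slipped at 0.14 N m, let go and handed the job in at about 13 s; the screw's measured travel was about 8.7 mm (1.16 rad), slightly under the stated 1.20 to 1.28, perhaps because it did not start at exactly 0.

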